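# Find the binding idler and put it in the reject tray

### The job

One of the three idler units in the test rack has a bad bearing: with its unit left in the rack, push each wheel slowly round by its upright pin, at least a quarter turn in one direction, and feel which one drags, without forcing it. Then take the binding unit out by its fixed centre post and set it down gently, upright, on the floor of the reject tray. Leave the two free-running units seated in the rack, and do not disturb the other things on the bench.

Things in the scene. Friction and masses are not known exactly. Their poses are not given: they have to be found in the camera images.
- test_rack: dark steel test rack, a block 100 x 370 x 45 mm fixed to the bench; origin at the centre of its underside, y along its length. Three square pockets (53 mm wide, 38 mm deep, floors 7 mm above the underside) at y = +125, 0 and -125 mm hold the idler units with 1.5 mm play each side, so they cannot turn with their wheels but rock by a few degrees when pushed.
- reject_tray: open square aluminium tray fixed to the bench, 140 x 140 x 30 mm outside, 4 mm walls; origin at the centre of its underside; its inner floor is about 4 mm above that
- idler_k: idler unit, about 0.6 kg, 102 mm tall; the three look alike and any may stand in any pocket. A 50 x 50 x 48 mm aluminium foot; a fixed steel centre post 22 mm in diameter that rises 36 mm above the wheel's top face (from 66 to 102 mm above the underside) and is the place to grip; it does not turn. Origin at the centre of the underside, z up the axle.
- post_k (a point): centre of the top of idler_k's fixed post, 102 mm above the unit's underside, on the wheel's axis
- wheel_k: grooved grey wheel of idler_k, 88 mm in diameter, 14 mm thick, its top face 66 mm above the unit's underside; origin on the axis at the wheel's underside. It turns about the post and bears an upright steel pin, 10 mm in diameter, 36 mm from the axis, standing 24 mm above the top face, to push it round by. More than 15 N on wheel or pin harms the bearing.
- pin_k (a point): centre of the top of wheel_k's pin, 90 mm above the unit's underside, 36 mm from the axis
- turn_k (a joint): angle of wheel_k in its unit, rad, counter-clockwise from above, endless, not wrapped; 0: pin on the unit's -x side; starts in -1.5 to 1.5. A good wheel takes about 1 N or less at the pin; a binding one about 4 N to creep and 3 N more for every 30 mm/s of pin speed. Each stops at once where it is left, so only the drag tells.
- idler_p: idler unit, about 0.6 kg, 102 mm tall; the three look alike and any may stand in any pocket. A 50 x 50 x 48 mm aluminium foot; a fixed steel centre post 22 mm in diameter that rises 36 mm above the wheel's top face (from 66 to 102 mm above the underside) and is the place to grip; it does not turn. Origin at the centre of the underside, z up the axle.
- post_p (a point): centre of the top of idler_p's fixed post, 102 mm above the unit's underside, on the wheel's axis
- wheel_p: grooved grey wheel of idler_p, 88 mm in diameter, 14 mm thick, its top face 66 mm above the unit's underside; origin on the axis at the wheel's underside. It turns about the post and bears an upright steel pin, 10 mm in diameter, 36 mm from the axis, standing 24 mm above the top face, to push it round by. More than 15 N on wheel or pin harms the bearing.
- pin_p (a point): centre of the top of wheel_p's pin, 90 mm above the unit's underside, 36 mm from the axis
- turn_p (a joint): angle of wheel_p in its unit, rad, counter-clockwise from above, endless, not wrapped; 0: pin on the unit's -x side; starts in -1.5 to 1.5. A good wheel takes about 1 N or less at the pin; a binding one about 4 N to creep and 3 N more for every 30 mm/s of pin speed. Each stops at once where it is left, so only the drag tells.
- idler_t: idler unit, about 0.6 kg, 102 mm tall; the three look alike and any may stand in any pocket. A 50 x 50 x 48 mm aluminium foot; a fixed steel centre post 22 mm in diameter that rises 36 mm above the wheel's top face (from 66 to 102 mm above the underside) and is the place to grip; it does not turn. Origin at the centre of the underside, z up the axle.
- post_t (a point): centre of the top of idler_t's fixed post, 102 mm above the unit's underside, on the wheel's axis
- wheel_t: grooved grey wheel of idler_t, 88 mm in diameter, 14 mm thick, its top face 66 mm above the unit's underside; origin on the axis at the wheel's underside. It turns about the post and bears an upright steel pin, 10 mm in diameter, 36 mm from the axis, standing 24 mm above the top face, to push it round by. More than 15 N on wheel or pin harms the bearing.
- pin_t (a point): centre of the top of wheel_t's pin, 90 mm above the unit's underside, 36 mm from the axis
- turn_t (a joint): angle of wheel_t in its unit, rad, counter-clockwise from above, endless, not wrapped; 0: pin on the unit's -x side; starts in -1.5 to 1.5. A good wheel takes about 1 N or less at the pin; a binding one about 4 N to creep and 3 N more for every 30 mm/s of pin speed. Each stops at once where it is left, so only the drag tells.
- hex_key: L-shaped hex key with an orange sleeve, 39 x 105 x 14 mm, lying in front of the rack; leave alone
- marker: felt marker, 17 x 134 x 18 mm, lying behind the rack; leave alone
- cutters: side cutters with blue grips, 58 x 150 x 11 mm, lying behind the rack; leave alone
- canister: black canister with a blue lid, 67 mm wide, 133 mm tall, standing behind the tray; leave alone
- screwdriver: screwdriver with an orange handle, 27 x 211 x 27 mm, lying in front of the rack; leave alone
Not all that is in view belongs to the job. Leave any orange or red look-alike of the idler_p alone.

How it is judged:
By the outcome, as a careful person would: the job done as asked, in the order asked, and still so for the second after the job is handed in, with the robot touching nothing.
It also fails if it takes over 72 s, if anything falls off the work surface, if the arm or the gripper's body presses on something with over 40 N, if the wrist force passes 120 N, or if a joint passes its speed limit or range.

### The arm

A 7-joint arm with a two-finger parallel gripper is mounted at the origin on a cart in front of the work surface, level with it; the furniture and walls round the work are solid. World frame = base frame: x ahead of the robot, y to its left, z up, the work surface at z = 0. Lengths are in m, angles in rad, forces in N, time in s.
With the tool pointing down it reaches from about 0.425 to 0.875 m from the base axis. Payload 9.9 kg.
Tool frame: the origin (TCP) lies at the very end of the fingers, on their centre line; the grasp point (between the pads) lies 19 mm behind it; z points along the fingers, y is the line along which they close (so a half turn about z gives the same grasp; the last joint's range is limited). The gripper opens to 85 mm and grips with 20 to 120 N. Pads are 22 mm wide; open, the fingers measure 114 mm over their backs; the gripper's body (76 mm by 85 mm) begins 54 mm behind the grasp point. The pads swing forward as they close: fully open they stand 13 mm farther back than shut.
Start: joints at [1.12, 0.576, 0.025, 1.437, -0.015, 1.129, -0.057], TCP at [0.242, -0.63, 0.231] pointing down, gripper open.
Joint ranges: [-2.76, 2.76], [-0.34, 2.15], [-1.52, 1.57], [0.19, 2.46], [-1.09, 4.23], [0.17, 1.99], [-2.82, 2.82]. Speed limits (rad/s): [2.22, 2.22, 3.01, 3.01, 3.14, 3.14, 3.14].

### API

Orientations are given as a 3x3 rotation matrix whose columns are the frame's x, y, z axes.
In Python, from workcell import ctrl, viewer gives the robot as it stands. The module is installed in compiled form; this text tells all that it offers.
- The arm moves only by the tool jog_arm, never from a script. Its argument "series" is a list that holds one entry, the list of rows, each a list of 7 numbers: the shift along the tool's x, y, z in mm, then the turn, a rotation vector about the tool's x, y, z in rad, then the opening in per cent of the stroke, from 0 (shut) to 100 (fully open). A call has 1 to 8 rows; each row shifts and turns the commanded pose from where the row before left it, along the tool's axes as they then stand; what a row does not reach is not made up. A row lasts 1/12 s, in which the tool goes at most 41.7 mm and 7.16 degrees, less where a joint would pass 70% of its speed; a pose out of reach is approached as far as the arm can. A call is refused whole if a number of a shift passes 41.7 or a number of a turn 0.125, either way. A call with a gripper value outside its range is refused whole. The fingers move at their own pace and stop on an object; "newtons" is the grip in N (left out, the last holds). Time passes only in rows, so rows that do not move let the fingers close. It gives the time, the measured TCP pose, the force, the opening and the grip force at its end, in the units of the state.
- ctrl.state(): the state, without advancing time (a new reading comes with each control period).
- viewer.capture(name): name is "scene" or "top" or "wrist"; returns a dict with "img" (400x640x3 uint8, blue, green, red), "range_z" (400x640 float32, m along the optical axis (not along the pixel's ray), 0 where there is no reading), "fx", "fy", "cx", "cy" (pixels), "world_from_camera" (4x4, takes a point from camera to world coordinates); the wrist camera has in their place "tool_from_camera" (4x4, takes a point from camera to tool coordinates, whose origin is the TCP and whose axes are the flange's). Camera axes: x right, y up, looking along -z (the intrinsics and any distortion apply to the point x, -y, -z); pixel columns grow to the right and rows downward; lengths in m; the calibration is good to about 2 mm. A picture is of the moment at which its call begins: read the wrist's pose just before it.
- ctrl.sign_off(): hands the job in; it is judged then, once.
Trained networks look in a picture, given as the dict that the camera call returned (one of the last four; its "shot" number tells which), for a name from the list of things; names that differ only in an ending like _2 or _b are one class to them, and where a whole thing is asked for, a point or a joint stands for the part that bears it (a point fixed in the world has none). Each returns a list of dicts, best first, with "confidence" (0 to 1); they miss things now and then, are a little off and sometimes report something else, mostly with a low value. They report only what shows in the picture. A call takes as long as a camera call. They do not tell look-alikes from the thing itself.
- viewer.silhouettes(picture, label): "pixels" (400x640 bool, what is visible of it) and "extent" ([left, top, width, height] in pixels, round what is visible of it).
- viewer.tip_of(picture, label): "pixel" ([column, row] in pixels: a listed point, or the origin of a listed thing).
The state is a dict: "time": time; "joint_pos": joint angles; "qvel": joint speeds; "joint_torque": joint torques, N m; "tcp_pos": TCP position; "orientation": TCP orientation; "force": force on the tool from outside, world axes, zero at the start; "ft_torque": the same for the moment, N m; "opening": opening from 0.0 (shut) to 1.0 (fully open); "finger_force": force on a finger pad.
Only numpy, scipy, OpenCV 4.12 (cv2) and the standard library are available. Lean on these libraries where they do the work, as an engineer would, in place of code of your own. Each camera call takes 0.05 s, during which the arm holds its last target. There are 200 camera calls.

## Working session

There is one attempt and no reset: what is moved stays moved. The work goes in short steps, Python scripts to look and compute and a tool call to move; the robot and the scene stay as the last step left them, time stands still between calls to the robot, and variables do not carry over. Pictures are saved under pics/ and viewed, at most 10 in all, crops included, and the job is handed in when it is done.

Besides the shell and the picture viewer there is one more tool, called as a command line: name --argument value ..., lists and objects as JSON in quotes. jog_arm: Moves the arm, as the interface text tells. Its arguments: {"type":"object","properties":{"series":{"type":"array","items":{"type":"array","items":{"type":"array","items":{"type":"number"}}}},"newtons":{"type":"number"}},"required":["series"]}

```bash
mkdir -p pics; cat > h.py <<'E'
import numpy as np, cv2
from workcell import ctrl, viewer
def world(p,c,r,z=None,T=None):
    "pixel -> world by range (z None) or by plane z"
    T=p["world_from_camera"] if T is None else T
    d=np.array([(c-p["cx"])/p["fx"],-(r-p["cy"])/p["fy"],-1.])
    T=np.asarray(T)
    if z is None:
        s=p["range_z"][int(round(r)),int(round(c))]
    else:
        s=(z-T[2,3])/(T[:3,:3]@d)[2]
    return T[:3,:3]@(d*s)+T[:3,3]
def wristT(p,s):
    T=np.eye(4);T[:3,:3]=s["orientation"];T[:3,3]=s["tcp_pos"]
    return T@np.asarray(p["tool_from_camera"])
E
python3 - <<'E'
from h import *
np.set_printoptions(precision=4,suppress=True)
s=ctrl.state();print({k:np.round(v,3) for k,v in s.items()})
ims=[]
for n in("scene","top"):
    p=viewer.capture(n);print(n,[k for k in p], p["fx"],np.round(p["world_from_camera"],3).tolist()); cv2.imwrite(f"pics/{n}0.png",p["img"])
    for l in("post_p","pin_p","reject_tray","test_rack"):
        for d in viewer.tip_of(p,l):
            c,r=d["pixel"];print(l,round(d["confidence"],2),np.round([c,r]),world(p,c,r))
E
```

```text
{'time': np.float64(0.0), 'joint_pos': array([ 1.12 ,  0.577,  0.025,  1.438, -0.015,  1.129, -0.056]), 'qvel': array([-0.001,  0.002,  0.001,  0.001,  0.001,  0.   , -0.   ]), 'joint_torque': array([ -0.001, -76.576,   2.25 , -28.596,   0.016,   0.013,   0.   ]), 'tcp_pos': array([ 0.242, -0.63 ,  0.23 ]), 'orientation': array([[ 0.933,  0.359, -0.001],
       [ 0.359, -0.933,  0.001],
       [-0.   , -0.002, -1.   ]]), 'force': array([ 1.005, -0.214,  0.944]), 'ft_torque': array([-0.018, -0.011, -0.028]), 'finger_force': np.float64(0.0), 'opening': np.float64(1.0)}
scene ['img', 'range_z', 'fx', 'fy', 'cx', 'cy', 'world_from_camera', 'shot'] 496.39222666803704 [[-0.726, 0.406, -0.554, -0.256], [-0.687, -0.433, 0.583, 0.719], [-0.003, 0.805, 0.594, 0.925], [0.0, 0.0, 0.0, 1.0]]
post_p 0.93 [260. 214.] [0.578  0.0778 0.1105]
post_p 0.86 [308. 270.] [0.3446 0.1354 0.1039]
post_p 0.85 [336. 183.] [ 0.5287 -0.1674  0.1094]
post_p 0.81 [298. 197.] [ 0.6684 -0.1475  0.0002]
post_p 0.77 [451. 160.] [ 0.9783 -1.7586 -0.7278]
post_p 0.73 [372. 170.] [ 0.5041 -0.3045  0.0996]
post_p 0.34 [345
[... 721 characters left out ...]
, 0.0, 1.0]]
post_p 0.9 [258. 245.] [ 0.3278 -0.092   1.5503]
post_p 0.89 [394. 194.] [ 0.5139 -0.3095  0.1041]
post_p 0.85 [312. 183.] [ 0.5436 -0.0434  0.1133]
post_p 0.85 [455. 241.] [ 0.3678 -0.5137  0.0655]
post_p 0.71 [276. 172.] [0.5782 0.0753 0.1075]
post_p 0.64 [349. 190.] [ 0.5227 -0.1641  0.1087]
pin_p 0.97 [389. 204.] [ 0.4863 -0.2996  0.064 ]
pin_p 0.87 [304. 188.] [ 0.5329 -0.0166  0.0822]
pin_p 0.84 [351. 200.] [ 0.4961 -0.1712  0.0776]
pin_p 0.72 [449. 258.] [ 0.312  -0.4919  0.0709]
pin_p 0.69 [260. 236.] [0.3733 0.1247 0.0676]
pin_p 0.6 [284. 179.] [0.5612 0.0504 0.0762]
reject_tray 0.67 [212. 191.] [0.5271 0.3096 0.0012]
test_rack 0.65 [311. 190.] [ 0.5283 -0.0389  0.0748]
```

```bash
python3 -c "
import cv2
a=cv2.imread('pics/scene0.png')[130:330,150:480];b=cv2.imread('pics/top0.png')[110:300,170:500]
cv2.imwrite('pics/both.png',cv2.vconcat([cv2.resize(a,(495,300)),cv2.resize(b,(495,285))]))"
```

```text
(no output)
```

View pics/both.png

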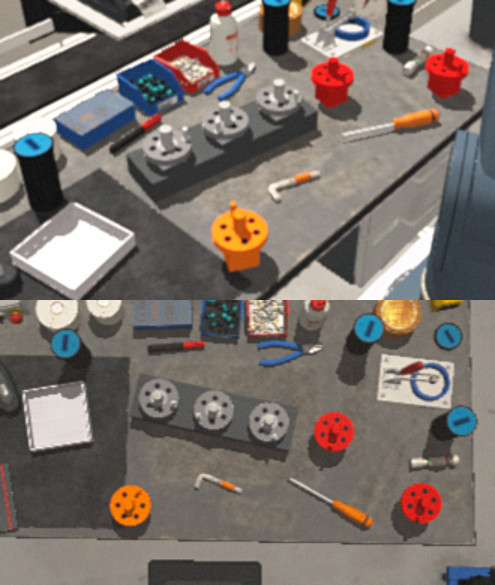

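The top view shows three grey units in the dark rack, with posts at (276,172), (312,183) and (349,190). The look-alikes are orange at (258,245) and red at (394,194) and (455,241), and I'll leave them alone. The tray is at about (209,190). Next I'll measure the three grey units.

```bash
python3 - <<'E'
from h import *
np.set_printoptions(precision=4,suppress=True)
for n in("scene","top"):
    p=viewer.capture(n)
    for l,z in(("post_p",.109),("pin_p",.097),("idler_p",.007),("reject_tray",0),("test_rack",0)):
        for d in viewer.tip_of(p,l):
            w=world(p,*d["pixel"],z)
            if -.25<w[1]<.4 and w[0]>.45: print(n,l,round(d["confidence"],2),np.round(d["pixel"],1),w[:2])
    ds=viewer.silhouettes(p,"reject_tray"); 
    if ds:
        m=ds[0]["pixels"]; rr,cc=np.nonzero(m); W=np.array([world(p,c,r) for r,c in zip(rr,cc)]); k=W[:,2]>.022
        R=cv2.minAreaRect(W[k&(W[:,2]<.04)][:,:2].astype(np.float32)); print("tray",R,np.median(W[~k],0))
    ds=viewer.silhouettes(p,"test_rack")
    if ds:
        m=ds[0]["pixels"]; rr,cc=np.nonzero(m); W=np.array([world(p,c,r) for r,c in zip(rr,cc)]); k=(W[:,2]>.035)&(W[:,2]<.055)
        print("rack",cv2.minAreaRect(W[k][:,:2].astype(np.float32)),np.median(W[k][:,2]))
    cv2.imwrite(f"pics/{n}1.png",p["img"])
p=viewer.capture("wrist");print(p["tool_from_camera"],p["fx"],p["cx"],p["cy"])
E
```

```text
scene post_p 0.94 [335.5 184.5] [ 0.5261 -0.1628]
scene post_p 0.76 [299.2 197.2] [ 0.5581 -0.0475]
scene post_p 0.72 [260.  214.6] [0.5781 0.0789]
scene pin_p 0.92 [293.  213.4] [0.5293 0.0048]
scene pin_p 0.63 [271.  214.5] [0.5691 0.0488]
scene pin_p 0.57 [347.5 190. ] [ 0.4937 -0.1788]
scene idler_p 0.86 [331.9 209.7] [ 0.5419 -0.1662]
scene idler_p 0.76 [261.  244.8] [0.5775 0.086 ]
scene idler_p 0.65 [304.8 230. ] [ 0.5341 -0.0423]
scene reject_tray 0.72 [200.8 297.9] [0.543  0.3131]
scene test_rack 0.79 [297.9 232.6] [ 0.5464 -0.0263]
tray ((0.5385146141052246, 0.31823137402534485), (0.1440754234790802, 0.14386968314647675), 10.098039627075195) [0.5457 0.3152 0.0046]
rack ((0.5491279363632202, -0.040147989988327026), (0.3715035021305084, 0.10352366417646408), 78.642822265625) 0.04416162996766104
top post_p 0.96 [276.8 174.3] [0.5717 0.0721]
top post_p 0.69 [313.  184.3] [ 0.5407 -0.0463]
top post_p 0.68 [348.7 190.7] [ 0.5217 -0.1621]
top post_p 0.59 [289.  181.3] [0.5493 0.0318]
top pin_p 0.98 [351. 203.] [ 0.4831 -0.1706]
top pin_p 0.94 [287.1 177.3] [0.5643 0.0394]
top pin_p 0.78 [302.3 185.5] [ 0.538 -0.011]
top idler_p 0.93 [347.9 192.7] [ 0.5283 -0.1644]
top idler_p 0.81 [279.9 175. ] [0.5867 0.0728]
top idler_p 0.6 [311. 186.] [ 0.5497 -0.0362]
top reject_tray 0.58 [209.4 188.9] [0.5349 0.3179]
top reject_tray 0.42 [272.1 176. ] [0.5839 0.1007]
top reject_tray 0.22 [282.8 179.7] [0.5714 0.0629]
top test_rack 0.86 [312.9 188.3] [ 0.5428 -0.0427]
tray ((0.5392755270004272, 0.3156988024711609), (0.14025340974330902, 0.14301010966300964), 10.168150901794434) [0.5416 0.3202 0.004 ]
rack ((0.5514729619026184, -0.04316176474094391), (0.3705190122127533, 0.10101469606161118), 78.54076385498047) 0.04462220497138314
[[-0.0006  0.9448  0.3276  0.085 ]
 [ 1.      0.0007 -0.0002  0.0003]
 [-0.0004  0.3276 -0.9448 -0.1427]
 [ 0.      0.      0.      1.    ]] 325.3845991272506 318.7039512403718 199.18821994549972
```

jog_arm --series '[[[30.3,-25.2,0,0,0,0,0],[30.3,-25.2,0,0,0,0,0],[30.3,-25.2,0,0,0,0,0],[30.3,-25.2,0,0,0,0,0],[30.3,-25.2,0,0,0,0,0],[30.3,-25.2,0,0,0,0,0],[30.3,-25.2,0,0,0,0,0],[30.3,-25.2,0,0,0,0,0]]]' --newtons 20

```text
time: 2.02
tcp_pos: [0.3967, -0.3533, 0.2316]
orientation: [[0.934, 0.359, 0.0], [0.359, -0.934, -0.0], [0.0, 0.001, -1.0]]
force: [0.7, -0.3, -0.2]
opening: -0.003
finger_force: 0.0
```

jog_arm --series '[[[30.3,-25.2,0,0,0,0,0],[30.3,-25.2,0,0,0,0,0],[30.3,-25.2,0,0,0,0,0],[30.3,-25.2,0,0,0,0,0],[30.3,-25.2,0,0,0,0,0],[30.3,-25.2,0,0,0,0,0],[0,0,0,0,0,0,0],[0,0,0,0,0,0,0]]]'

```text
time: 2.68
tcp_pos: [0.5127, -0.1459, 0.2313]
orientation: [[0.932, 0.364, 0.001], [0.364, -0.932, 0.001], [0.001, -0.001, -1.0]]
force: [0.4, -0.2, -1.1]
opening: 0.003
finger_force: 0.0
```

```bash
cat >> h.py <<'E'
def row(x,y,z,psi,n):
    "constant row (n times) taking the tool from its present pose to x,y,z with tool-x yaw psi (deg), tool down"
    from scipy.spatial.transform import Rotation as Q
    s=ctrl.state();R0=np.array(s["orientation"]);a=np.radians(psi)
    R1=np.array([[np.cos(a),np.sin(a),0],[np.sin(a),-np.cos(a),0],[0,0,-1]])
    w=Q.from_matrix(R0.T@R1).as_rotvec()/n
    S=sum(Q.from_rotvec(w*k).as_matrix() for k in range(n))
    d=np.linalg.solve(S,R0.T@(np.array([x,y,z])-s["tcp_pos"]))
    print("row x%d"%n,np.round(d*1000,2),np.round(w,4),"yaw now",np.degrees(np.arctan2(R0[1,0],R0[0,0])).round(1),np.round(s["tcp_pos"],4))
def look(labels,tag=None):
    s=ctrl.state();p=viewer.capture("wrist");T=wristT(p,s)
    for l,z in labels:
        for d in viewer.tip_of(p,l): print(l,round(d["confidence"],2),np.round(d["pixel"]),np.round(world(p,*d["pixel"],z,T)[:2],4))
    if tag: cv2.imwrite(f"pics/{tag}.png",p["img"])
    return p,T
E
python3 - <<'E'
from h import *
look((("post_p",.109),("pin_p",.097)),"w1")
row(.503,-.193,.15,144,20)
E
```

```text
post_p 0.94 [57.  1.] [0.5779 0.0791]
post_p 0.94 [480. 253.] [ 0.5112 -0.3047]
post_p 0.74 [211. 100.] [ 0.5521 -0.0409]
post_p 0.25 [178. 107.] [ 0.5376 -0.0178]
pin_p 0.85 [110.  41.] [0.5642 0.0466]
pin_p 0.8 [448. 271.] [ 0.4789 -0.2948]
pin_p 0.71 [175. 104.] [ 0.5364 -0.0107]
pin_p 0.6 [340. 220.] [ 0.4912 -0.1757]
pin_p 0.15 [346. 184.] [ 0.5252 -0.1678]
row x20 [-2.68  0.01  4.07] [-0.      0.     -0.1074] yaw now 20.9 [ 0.511  -0.1499  0.2313]
```

View pics/w1.png

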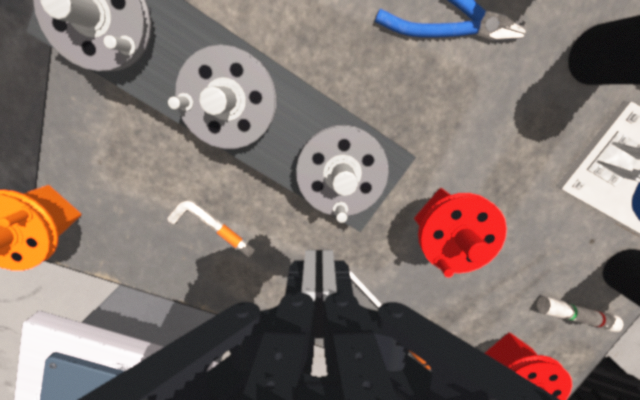

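The wrist view shows the three grey units. Unit C has its post at (345,180) and pin at (340,212), B's pin is at (178,103), and A's pin is at (118,43). The red and orange units are outside the rack.

I'll start with C, pushing clockwise.

jog_arm --series '[[[-2.7,0,4,0,0,-0.112,0],[-2.7,0,4,0,0,-0.112,0],[-2.7,0,4,0,0,-0.112,0],[-2.7,0,4,0,0,-0.112,0],[-2.7,0,4,0,0,-0.112,0],[-2.7,0,4,0,0,-0.112,0],[-2.7,0,4,0,0,-0.112,0],[-2.7,0,4,0,0,-0.112,0]]]'

```text
time: 3.5
tcp_pos: [0.4955, -0.1649, 0.1992]
orientation: [[0.301, 0.954, -0.0], [0.954, -0.301, -0.001], [-0.001, 0.0, -1.0]]
force: [-0.2, -0.1, 0.7]
opening: 0.001
finger_force: 0.0
```

jog_arm --series '[[[-2.7,0,4,0,0,-0.112,0],[-2.7,0,4,0,0,-0.112,0],[-2.7,0,4,0,0,-0.112,0],[-2.7,0,4,0,0,-0.112,0],[-2.7,0,4,0,0,-0.112,0],[-2.7,0,4,0,0,-0.112,0],[-2.7,0,4,0,0,-0.112,0],[-2.7,0,4,0,0,-0.112,0]]]'

```text
time: 4.17
tcp_pos: [0.4973, -0.1859, 0.1672]
orientation: [[-0.557, 0.831, -0.0], [0.831, 0.557, -0.001], [-0.0, -0.001, -1.0]]
force: [1.0, -0.4, 0.7]
opening: 0.0
finger_force: 0.0
```

jog_arm --series '[[[-2.7,0,4,0,0,-0.112,0],[-2.7,0,4,0,0,-0.112,0],[-2.7,0,4,0,0,-0.112,0],[-2.7,0,4,0,0,-0.112,0],[0,0,0,0,0,0,0],[0,0,0,0,0,0,0]]]'

```text
time: 4.67
tcp_pos: [0.5047, -0.193, 0.1511]
orientation: [[-0.857, 0.515, -0.001], [0.515, 0.857, 0.0], [0.001, -0.0, -1.0]]
force: [0.6, 0.2, 0.3]
opening: 0.0
finger_force: 0.0
```

```bash
python3 - <<'E'
from h import *
look((("post_p",.109),("pin_p",.097)),"w2")
row(.506,-.194,.083,149,6);print(ctrl.state()["joint_pos"].round(2),ctrl.state()["force"])
E
```

```text
post_p 0.91 [584. 170.] [ 0.5516 -0.0409]
post_p 0.89 [377. 238.] [ 0.528  -0.1647]
post_p 0.77 [180. 309.] [ 0.5065 -0.3042]
pin_p 0.91 [165. 258.] [ 0.4735 -0.2965]
pin_p 0.9 [618. 118.] [ 0.5382 -0.0079]
pin_p 0.72 [332. 196.] [ 0.4935 -0.1768]
pin_p 0.33 [357. 189.] [ 0.4978 -0.1608]
row x6 [-0.27 -0.21 11.43] [-0.      0.0001  0.0004] yaw now 149.1 [ 0.5053 -0.1921  0.1516]
[ 0.7   0.52 -0.63  1.88  0.39  0.86  0.91] [-0.01100389 -0.25353083  0.61706659]
```

View pics/w2.png

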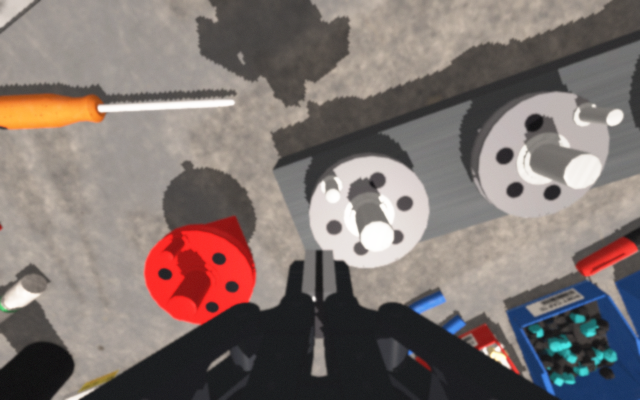

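C's pin is at (332,190) and its post at (376,236). The finger sits just clockwise-behind the pin, so I'll go down and feel C.

jog_arm --series '[[[-5,-1,0,0,0,0,0],[0,0,14,0,0,0,0],[0,0,14,0,0,0,0],[0,0,14,0,0,0,0],[0,0,14,0,0,0,0],[0,0,12,0,0,0,0],[0,0,0,0,0,0,0]]]'

```text
time: 5.4
tcp_pos: [0.5084, -0.195, 0.0815]
orientation: [[-0.86, 0.51, -0.003], [0.51, 0.86, 0.001], [0.003, -0.001, -1.0]]
force: [-0.1, -0.4, 0.4]
opening: -0.003
finger_force: 0.0
```

jog_arm --series '[[[2.2,0,0,0,0,0.061,0],[2.2,0,0,0,0,0.061,0],[2.2,0,0,0,0,0.061,0],[2.2,0,0,0,0,0.061,0],[2.2,0,0,0,0,0.061,0],[2.2,0,0,0,0,0.061,0],[2.2,0,0,0,0,0.061,0],[2.2,0,0,0,0,0.061,0]]]'

```text
time: 6.07
tcp_pos: [0.4977, -0.1849, 0.0846]
orientation: [[-0.517, 0.856, 0.003], [0.856, 0.517, -0.002], [-0.003, 0.001, -1.0]]
force: [-0.1, -5.4, 1.9]
opening: -0.002
finger_force: 2.9
```

jog_arm --series '[[[2.2,0,0,0,0,0.061,0],[2.2,0,0,0,0,0.061,0],[2.2,0,0,0,0,0.061,0],[2.2,0,0,0,0,0.061,0],[2.2,0,0,0,0,0.061,0],[2.2,0,0,0,0,0.061,0],[2.2,0,0,0,0,0.061,0],[2.2,0,0,0,0,0.061,0]]]'

```text
time: 6.73
tcp_pos: [0.4908, -0.1686, 0.0844]
orientation: [[-0.055, 0.999, 0.0], [0.999, 0.055, -0.002], [-0.002, 0.0, -1.0]]
force: [-3.1, -6.1, 4.0]
opening: -0.002
finger_force: 3.1
```

```bash
python3 - <<'E'
from h import *
look((("post_p",.109),("pin_p",.097)),"w3")
E
```

```text
post_p 0.72 [161. 346.] [ 0.4207 -0.1999]
pin_p 0.84 [323. 255.] [ 0.4926 -0.1559]
pin_p 0.38 [583. 276.] [ 0.6127 -0.1604]
pin_p 0.2 [158. 345.] [ 0.4127 -0.2111]
```

View pics/w3.png

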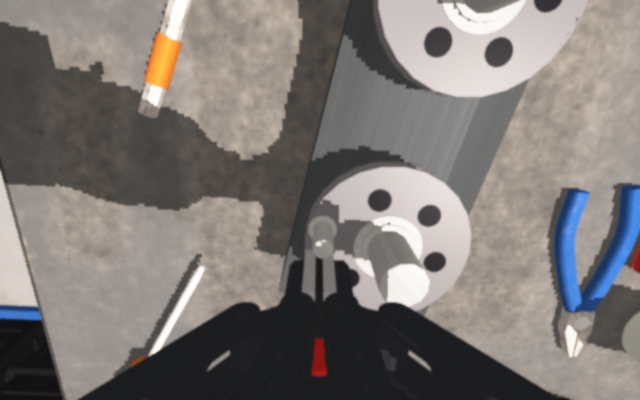

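The picture shows the finger against C's pin at (322,240), and the pin is moving. The drag is about 6.5 N, which fits the binding unit. I'll carry on past a quarter turn.

jog_arm --series '[[[2.2,0,0,0,0,0.061,0],[2.2,0,0,0,0,0.061,0],[2.2,0,0,0,0,0.061,0],[2.2,0,0,0,0,0.061,0],[2.2,0,0,0,0,0.061,0],[2.2,0,0,0,0,0.061,0],[2.2,0,0,0,0,0.061,0],[2.2,0,0,0,0,0.061,0]]]'

```text
time: 7.55
tcp_pos: [0.4927, -0.1505, 0.0839]
orientation: [[0.419, 0.908, -0.001], [0.908, -0.419, -0.001], [-0.001, -0.001, -1.0]]
force: [-4.5, -5.8, 4.1]
opening: -0.002
finger_force: 3.2
```

jog_arm --series '[[[2.2,0,0,0,0,0.061,0],[2.2,0,0,0,0,0.061,0],[2.2,0,0,0,0,0.061,0],[2.2,0,0,0,0,0.061,0],[2.2,0,0,0,0,0.061,0],[2.2,0,0,0,0,0.061,0],[2.2,0,0,0,0,0.061,0],[2.2,0,0,0,0,0.061,0]]]'

```text
time: 8.22
tcp_pos: [0.5027, -0.1358, 0.0837]
orientation: [[0.795, 0.606, -0.002], [0.606, -0.795, 0.0], [-0.002, -0.001, -1.0]]
force: [-5.6, -2.5, 2.8]
opening: 0.001
finger_force: 3.1
```

jog_arm --series '[[[2.2,0,0,0,0,0.061,0],[2.2,0,0,0,0,0.061,0],[2.2,0,0,0,0,0.061,0],[2.2,0,0,0,0,0.061,0],[2.2,0,0,0,0,0.061,0],[2.2,0,0,0,0,0.061,0],[2.2,0,0,0,0,0.061,0],[2.2,0,0,0,0,0.061,0]]]'

```text
time: 8.88
tcp_pos: [0.518, -0.1271, 0.0834]
orientation: [[0.987, 0.164, -0.003], [0.164, -0.987, 0.002], [-0.003, -0.002, -1.0]]
force: [-6.9, 0.9, 2.9]
opening: 0.002
finger_force: 3.2
```

jog_arm --series '[[[-6,0,0,0,0,0,0],[0,0,-20,0,0,0,0],[0,0,-20,0,0,0,0],[0,0,-20,0,0,0,0],[0,0,-10,0,0,0,0],[0,0,0,0,0,0,0]]]'

```text
time: 9.38
tcp_pos: [0.5151, -0.1293, 0.1556]
orientation: [[0.986, 0.167, 0.005], [0.167, -0.986, -0.0], [0.005, 0.001, -1.0]]
force: [-0.1, 0.0, -0.5]
opening: 0.001
finger_force: 0.0
```

```bash
python3 - <<'E'
from h import *
look((("post_p",.109),("pin_p",.097)),"w4")
row(.562,-.004,.15,-16,8)
p=viewer.capture("top")
for d in viewer.tip_of(p,"pin_p"): print("top pin",d["confidence"],world(p,*d["pixel"],.097)[:2])
E
```

```text
post_p 0.68 [377. 220.] [ 0.5269 -0.1647]
post_p 0.66 [184. 148.] [ 0.5524 -0.0433]
post_p 0.61 [573. 272.] [ 0.5119 -0.3025]
pin_p 0.96 [320. 199.] [ 0.531  -0.1278]
pin_p 0.75 [79. 73.] [0.5833 0.0222]
pin_p 0.74 [532. 300.] [ 0.4797 -0.2944]
pin_p 0.7 [138. 163.] [ 0.5355 -0.0107]
pin_p 0.69 [41. 99.] [0.565  0.0455]
pin_p 0.28 [375. 219.] [ 0.523  -0.1667]
row x8 [  5.69 -15.9    0.34] [-0.      0.0001  0.0559] yaw now 9.6 [ 0.5134 -0.1289  0.1527]
top pin 0.93 [0.37880708 0.12090796]
top pin 0.81 [ 0.47508166 -0.30271586]
top pin 0.78 [ 0.31043633 -0.4911956 ]
top pin 0.73 [0.54967955 0.04324775]
top pin 0.66 [ 0.53986652 -0.00475934]
```

C's drag was steady at about 6.5 N over roughly 113°. B is next, counter-clockwise.

jog_arm --series '[[[5.7,-15.4,0,0,0,0.056,0],[5.7,-15.4,0,0,0,0.056,0],[5.7,-15.4,0,0,0,0.056,0],[5.7,-15.4,0,0,0,0.056,0],[5.7,-15.4,0,0,0,0.056,0],[5.7,-15.4,0,0,0,0.056,0],[5.7,-15.4,0,0,0,0.056,0],[5.7,-15.4,0,0,0,0.056,0]]]'

```text
time: 10.3
tcp_pos: [0.5622, -0.0074, 0.1523]
orientation: [[0.96, -0.28, -0.002], [-0.28, -0.96, -0.0], [-0.002, 0.001, -1.0]]
force: [-0.1, 0.3, 0.6]
opening: 0.0
finger_force: 0.0
```

```bash
python3 - <<'E'
from h import *
look((("post_p",.109),("pin_p",.097)))
row(.562,-.008,.083,-16,6)
E
```

```text
post_p 0.98 [580. 217.] [ 0.5258 -0.1647]
post_p 0.62 [375. 231.] [ 0.5518 -0.0412]
post_p 0.57 [181. 246.] [0.5763 0.0798]
pin_p 0.75 [507. 219.] [ 0.5299 -0.1269]
pin_p 0.7 [239. 241.] [0.5642 0.0478]
pin_p 0.56 [333. 257.] [ 0.5351 -0.01  ]
row x6 [-0.02  0.19 11.52] [0.0001 0.0003 0.0002] yaw now -15.9 [ 0.5625 -0.0069  0.1521]
```

jog_arm --series '[[[0,0,14,0,0,0,0],[0,0,14,0,0,0,0],[0,0,14,0,0,0,0],[0,0,14,0,0,0,0],[0,0,12,0,0,0,0],[0,0,0,0,0,0,0]]]'

```text
time: 10.95
tcp_pos: [0.5604, -0.0093, 0.0828]
orientation: [[0.961, -0.278, -0.005], [-0.278, -0.961, -0.001], [-0.004, 0.002, -1.0]]
force: [-0.3, -1.0, 0.7]
opening: 0.001
finger_force: 0.0
```

jog_arm --series '[[[-2.2,0,0,0,0,-0.061,0],[-2.2,0,0,0,0,-0.061,0],[-2.2,0,0,0,0,-0.061,0],[-2.2,0,0,0,0,-0.061,0],[-2.2,0,0,0,0,-0.061,0],[-2.2,0,0,0,0,-0.061,0],[-2.2,0,0,0,0,-0.061,0],[-2.2,0,0,0,0,-0.061,0]]]'

```text
time: 11.62
tcp_pos: [0.5451, -0.008, 0.0858]
orientation: [[0.978, 0.208, 0.001], [0.208, -0.978, -0.001], [0.0, 0.001, -1.0]]
force: [1.0, -0.5, -0.6]
opening: 0.003
finger_force: 0.3
```

jog_arm --series '[[[-2.2,0,0,0,0,-0.061,0],[-2.2,0,0,0,0,-0.061,0],[-2.2,0,0,0,0,-0.061,0],[-2.2,0,0,0,0,-0.061,0],[-2.2,0,0,0,0,-0.061,0],[-2.2,0,0,0,0,-0.061,0],[-2.2,0,0,0,0,-0.061,0],[-2.2,0,0,0,0,-0.061,0]]]'

```text
time: 12.28
tcp_pos: [0.5293, -0.0152, 0.0859]
orientation: [[0.766, 0.642, 0.001], [0.642, -0.766, -0.001], [0.0, 0.001, -1.0]]
force: [0.9, 0.8, 0.2]
opening: 0.0
finger_force: 0.4
```

```bash
python3 - <<'E'
from h import *
look((("post_p",.109),("pin_p",.097)))
E
```

```text
post_p 0.87 [188.  44.] [0.577  0.0808]
post_p 0.78 [397. 295.] [ 0.551 -0.042]
pin_p 0.9 [254. 134.] [0.564  0.0471]
pin_p 0.23 [189.  43.] [0.5755 0.0849]
```

B drags only about 1 N, and the finger is touching the pin. I'll finish its turn.

jog_arm --series '[[[-2.2,0,0,0,0,-0.061,0],[-2.2,0,0,0,0,-0.061,0],[-2.2,0,0,0,0,-0.061,0],[-2.2,0,0,0,0,-0.061,0],[-2.2,0,0,0,0,-0.061,0],[-2.2,0,0,0,0,-0.061,0],[-2.2,0,0,0,0,-0.061,0],[-2.2,0,0,0,0,-0.061,0]]]'

```text
time: 13.1
tcp_pos: [0.5187, -0.0281, 0.0856]
orientation: [[0.378, 0.926, 0.001], [0.926, -0.378, -0.0], [0.0, 0.001, -1.0]]
force: [1.3, 1.0, -0.7]
opening: -0.005
finger_force: 0.4
```

jog_arm --series '[[[-2.2,0,0,0,0,-0.061,0],[-2.2,0,0,0,0,-0.061,0],[-2.2,0,0,0,0,-0.061,0],[-2.2,0,0,0,0,-0.061,0],[-2.2,0,0,0,0,-0.061,0],[-2.2,0,0,0,0,-0.061,0],[-2.2,0,0,0,0,-0.061,0],[-2.2,0,0,0,0,-0.061,0]]]'

```text
time: 13.77
tcp_pos: [0.5156, -0.0453, 0.0855]
orientation: [[-0.101, 0.995, 0.0], [0.995, 0.101, -0.0], [-0.0, 0.0, -1.0]]
force: [0.7, 1.0, 0.4]
opening: 0.002
finger_force: 0.4
```

jog_arm --series '[[[-2.2,0,0,0,0,-0.061,0],[-2.2,0,0,0,0,-0.061,0],[-2.2,0,0,0,0,-0.061,0],[-2.2,0,0,0,0,-0.061,0],[-2.2,0,0,0,0,-0.061,0],[-2.2,0,0,0,0,-0.061,0],[-2.2,0,0,0,0,-0.061,0],[-2.2,0,0,0,0,-0.061,0]]]'

```text
time: 14.43
tcp_pos: [0.5208, -0.0619, 0.0854]
orientation: [[-0.555, 0.832, -0.0], [0.832, 0.555, -0.0], [-0.0, -0.0, -1.0]]
force: [-0.8, 1.5, -0.0]
opening: -0.001
finger_force: 0.4
```

jog_arm --series '[[[6,0,0,0,0,0,0],[0,0,-20,0,0,0,0],[0,0,-20,0,0,0,0],[0,0,-20,0,0,0,0],[0,0,-10,0,0,0,0],[0,0,0,0,0,0,0]]]'

```text
time: 14.93
tcp_pos: [0.5184, -0.0564, 0.1572]
orientation: [[-0.553, 0.833, 0.003], [0.833, 0.553, -0.001], [-0.002, 0.002, -1.0]]
force: [0.0, 0.0, -0.3]
opening: 0.0
finger_force: 0.0
```

```bash
python3 - <<'E'
from h import *
look((("post_p",.109),("pin_p",.097)))
row(.592,.048,.155,206,16)
E
```

```text
post_p 0.96 [374. 237.] [ 0.553 -0.043]
post_p 0.92 [543.  91.] [0.578  0.0807]
pin_p 0.75 [473. 123.] [0.5627 0.0483]
pin_p 0.62 [326. 250.] [ 0.5364 -0.0734]
pin_p 0.62 [279. 302.] [ 0.531  -0.1284]
pin_p 0.31 [367. 205.] [ 0.5402 -0.0309]
row x16 [-2.7   8.37 -0.04] [-0.     -0.0001 -0.0899] yaw now 123.6 [ 0.5169 -0.0568  0.1544]
```

jog_arm --series '[[[11.5,29.3,0,0,0,0,0],[11.5,29.3,0,0,0,0,0],[11.5,29.3,0,0,0,0,0],[11.5,29.3,0,0,0,0,0],[0,0,0,0,0,-0.12,0],[0,0,0,0,0,-0.12,0],[0,0,0,0,0,-0.12,0],[0,0,0,0,0,-0.12,0]]]'

```text
time: 15.75
tcp_pos: [0.5887, 0.0469, 0.1535]
orientation: [[-0.879, 0.477, -0.003], [0.477, 0.879, -0.0], [0.002, -0.001, -1.0]]
force: [-0.6, 0.5, 0.1]
opening: -0.0
finger_force: 0.0
```

jog_arm --series '[[[0,0,0,0,0,-0.12,0],[0,0,0,0,0,-0.12,0],[0,0,0,0,0,-0.12,0],[0,0,0,0,0,-0.12,0],[0,0,0,0,0,-0.12,0],[0,0,0,0,0,-0.12,0],[0,0,0,0,0,-0.12,0],[0,0,0,0,0,0,0]]]'

```text
time: 16.42
tcp_pos: [0.5887, 0.0463, 0.1535]
orientation: [[-0.942, -0.336, -0.003], [-0.336, 0.942, 0.0], [0.002, 0.001, -1.0]]
force: [0.1, 0.4, -1.2]
opening: 0.003
finger_force: 0.0
```

```bash
python3 - <<'E'
from h import *
look((("post_p",.109),("pin_p",.097)))
row(.589,.0465,.083,199,6)
E
```

```text
post_p 0.71 [194. 123.] [ 0.5514 -0.042 ]
post_p 0.62 [379. 227.] [0.5755 0.0814]
post_p 0.48 [486. 328.] [0.6212 0.1828]
pin_p 0.84 [336. 186.] [0.5623 0.0483]
pin_p 0.76 [159.  78.] [ 0.5362 -0.0703]
pin_p 0.73 [54. 32.] [ 0.5316 -0.1289]
row x6 [ 1.00e-02 -1.00e-02  1.19e+01] [ 0.0001 -0.0002  0.0002] yaw now -160.9 [0.5891 0.0466 0.1544]
```

jog_arm --series '[[[0,0,14,0,0,0,0],[0,0,14,0,0,0,0],[0,0,14,0,0,0,0],[0,0,14,0,0,0,0],[0,0,14,0,0,0,0],[0,0,0,0,0,0,0]]]'

```text
time: 17.07
tcp_pos: [0.588, 0.0461, 0.0826]
orientation: [[-0.944, -0.329, -0.004], [-0.329, 0.944, -0.001], [0.004, 0.0, -1.0]]
force: [-1.4, -1.6, -0.2]
opening: 0.0
finger_force: 0.0
```

jog_arm --series '[[[2.2,0,0,0,0,0.061,0],[2.2,0,0,0,0,0.061,0],[2.2,0,0,0,0,0.061,0],[2.2,0,0,0,0,0.061,0],[2.2,0,0,0,0,0.061,0],[2.2,0,0,0,0,0.061,0],[2.2,0,0,0,0,0.061,0],[2.2,0,0,0,0,0.061,0]]]'

```text
time: 17.73
tcp_pos: [0.5726, 0.0444, 0.0859]
orientation: [[-0.988, 0.155, 0.001], [0.155, 0.988, -0.0], [-0.001, 0.0, -1.0]]
force: [0.2, -0.4, -0.4]
opening: 0.001
finger_force: 0.3
```

jog_arm --series '[[[2.2,0,0,0,0,0.061,0],[2.2,0,0,0,0,0.061,0],[2.2,0,0,0,0,0.061,0],[2.2,0,0,0,0,0.061,0],[2.2,0,0,0,0,0.061,0],[2.2,0,0,0,0,0.061,0],[2.2,0,0,0,0,0.061,0],[2.2,0,0,0,0,0.061,0]]]'

```text
time: 18.4
tcp_pos: [0.5561, 0.0507, 0.0859]
orientation: [[-0.8, 0.6, 0.001], [0.6, 0.8, -0.0], [-0.001, 0.0, -1.0]]
force: [0.5, -1.2, 0.5]
opening: 0.003
finger_force: 0.3
```

jog_arm --series '[[[2.2,0,0,0,0,0.061,0],[2.2,0,0,0,0,0.061,0],[2.2,0,0,0,0,0.061,0],[2.2,0,0,0,0,0.061,0],[2.2,0,0,0,0,0.061,0],[2.2,0,0,0,0,0.061,0],[2.2,0,0,0,0,0.061,0],[2.2,0,0,0,0,0.061,0]]]'

```text
time: 19.07
tcp_pos: [0.5446, 0.0639, 0.0859]
orientation: [[-0.425, 0.905, 0.001], [0.905, 0.425, 0.0], [-0.0, 0.001, -1.0]]
force: [0.0, -0.8, -0.2]
opening: -0.001
finger_force: 0.3
```

jog_arm --series '[[[2.2,0,0,0,0,0.061,0],[2.2,0,0,0,0,0.061,0],[2.2,0,0,0,0,0.061,0],[2.2,0,0,0,0,0.061,0],[2.2,0,0,0,0,0.061,0],[2.2,0,0,0,0,0.061,0],[2.2,0,0,0,0,0.061,0],[2.2,0,0,0,0,0.061,0]]]'

```text
time: 19.73
tcp_pos: [0.5405, 0.081, 0.0859]
orientation: [[0.048, 0.999, 0.0], [0.999, -0.048, 0.0], [0.0, 0.0, -1.0]]
force: [-0.9, -1.2, 0.1]
opening: -0.004
finger_force: 0.3
```

jog_arm --series '[[[2.2,0,0,0,0,0.061,0],[2.2,0,0,0,0,0.061,0],[2.2,0,0,0,0,0.061,0],[2.2,0,0,0,0,0.061,0],[2.2,0,0,0,0,0.061,0],[2.2,0,0,0,0,0.061,0],[2.2,0,0,0,0,0.061,0],[2.2,0,0,0,0,0.061,0]]]'

```text
time: 20.4
tcp_pos: [0.5449, 0.0981, 0.0858]
orientation: [[0.511, 0.86, 0.0], [0.86, -0.511, 0.0], [0.001, 0.0, -1.0]]
force: [0.2, -1.0, -0.2]
opening: 0.0
finger_force: 0.4
```

jog_arm --series '[[[-6,0,0,0,0,0,0],[0,0,-20,0,0,0,0],[0,0,-20,0,0,0,0],[0,0,-20,0,0,0,0],[0,0,-20,0,0,0,0],[0,0,0,0,0,0,0]]]'

```text
time: 20.9
tcp_pos: [0.5436, 0.0925, 0.1693]
orientation: [[0.506, 0.862, 0.006], [0.862, -0.506, 0.001], [0.004, 0.004, -1.0]]
force: [1.5, -0.3, -1.1]
opening: 0.0
finger_force: 0.0
```

```bash
python3 - <<'E'
from h import *
look((("post_p",.109),("pin_p",.097)))
row(.5265,-.164,.20,84,8)
E
```

```text
post_p 0.97 [ 55. 296.] [0.3474 0.1383]
post_p 0.88 [413. 348.] [ 0.5529 -0.039 ]
post_p 0.83 [369. 212.] [0.5758 0.0794]
pin_p 0.72 [323. 183.] [0.5581 0.1098]
pin_p 0.69 [388. 279.] [0.5622 0.0188]
pin_p 0.55 [118. 287.] [0.3801 0.1178]
row x8 [-31.     9.11  -4.33] [ 0.     -0.     -0.0533] yaw now 59.6 [0.5416 0.0921 0.1654]
```

A turned 127° with no more than about 1.5 N, so C (the −y pocket) is the binding unit. I'll move above its post and open the fingers.

jog_arm --series '[[[-31,9.1,-4.3,0,0,-0.053,60],[-31,9.1,-4.3,0,0,-0.053,60],[-31,9.1,-4.3,0,0,-0.053,60],[-31,9.1,-4.3,0,0,-0.053,60],[-31,9.1,-4.3,0,0,-0.053,60],[-31,9.1,-4.3,0,0,-0.053,60],[-31,9.1,-4.3,0,0,-0.053,60],[-31,9.1,-4.3,0,0,-0.053,60]]]'

```text
time: 21.72
tcp_pos: [0.525, -0.1653, 0.1989]
orientation: [[0.105, 0.994, -0.002], [0.995, -0.105, 0.0], [0.0, -0.002, -1.0]]
force: [0.3, 0.2, -0.1]
opening: 0.6
finger_force: 0.0
```

jog_arm --series '[[[0,0,0,0,0,0,60],[0,0,0,0,0,0,60]]]'

```text
time: 21.88
tcp_pos: [0.5254, -0.166, 0.1987]
orientation: [[0.112, 0.994, -0.002], [0.994, -0.112, -0.0], [-0.0, -0.001, -1.0]]
force: [-0.1, 0.1, -0.5]
opening: 0.601
finger_force: 0.0
```

```bash
python3 - <<'E'
from h import *
look((("post_p",.109),("pin_p",.097)),"w5")
row(.5265,-.164,.079,84,10)
E
```

```text
post_p 0.97 [318. 346.] [ 0.5098 -0.301 ]
post_p 0.79 [336.  15.] [ 0.5507 -0.041 ]
post_p 0.64 [321. 205.] [ 0.5271 -0.1668]
pin_p 0.73 [318.  76.] [ 0.5354 -0.0752]
pin_p 0.64 [318. 152.] [ 0.5294 -0.1287]
row x10 [-0.16  0.09 12.  ] [-0.0001 -0.0001 -0.0002] yaw now 83.9 [ 0.5259 -0.1623  0.199 ]
```

View pics/w5.png

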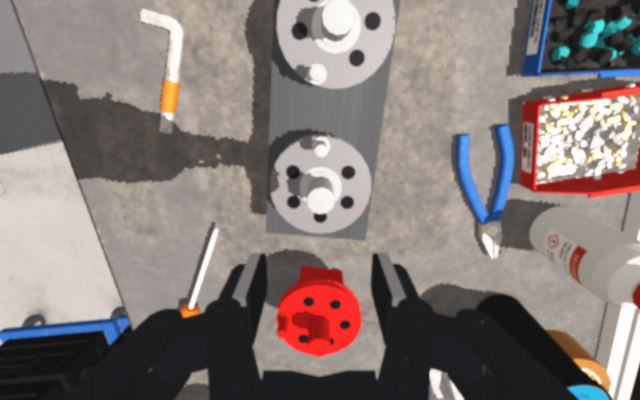

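C's post is at (321,197), centred between the fingers, with its pin at (320,147), clear of the closing line. Going down and gripping.

jog_arm --series '[[[0,0,20,0,0,0,60],[0,0,20,0,0,0,60],[0,0,20,0,0,0,60],[0,0,20,0,0,0,60],[0,0,15,0,0,0,60],[0,0,12,0,0,0,60],[0,0,12,0,0,0,60],[0,0,0,0,0,0,60]]]'

```text
time: 22.7
tcp_pos: [0.525, -0.1616, 0.0785]
orientation: [[0.105, 0.994, -0.004], [0.994, -0.105, 0.002], [0.001, -0.004, -1.0]]
force: [-0.1, -0.3, 0.7]
opening: 0.604
finger_force: 0.0
```

jog_arm --series '[[[0,0,0,0,0,0,20],[0,0,0,0,0,0,10],[0,0,0,0,0,0,0],[0,0,0,0,0,0,0],[0,0,0,0,0,0,0],[0,0,0,0,0,0,0],[0,0,0,0,0,0,0],[0,0,0,0,0,0,0]]]' --newtons 60

```text
time: 23.37
tcp_pos: [0.5269, -0.1633, 0.0816]
orientation: [[0.107, 0.994, 0.002], [0.994, -0.107, 0.0], [0.0, 0.002, -1.0]]
force: [0.1, 3.3, 6.6]
opening: 0.236
finger_force: 59.2
```

jog_arm --series '[[[0,0,-4,0,0,0,0],[0,0,-6,0,0,0,0],[0,0,-8,0,0,0,0],[0,0,-8,0,0,0,0],[0,0,-8,0,0,0,0],[0,0,-8,0,0,0,0],[0,0,-8,0,0,0,0],[0,0,0,0,0,0,0]]]'

```text
time: 24.03
tcp_pos: [0.5264, -0.1639, 0.1324]
orientation: [[0.108, 0.994, 0.001], [0.994, -0.108, -0.001], [-0.0, 0.001, -1.0]]
force: [0.6, -0.4, -5.6]
opening: 0.236
finger_force: 59.4
```

jog_arm --series '[[[0,0,-16,0,0,0,0],[0,0,-16,0,0,0,0],[0,0,-16,0,0,0,0],[0,0,-16,0,0,0,0],[0,0,-16,0,0,0,0],[0,0,-16,0,0,0,0],[0,0,-16,0,0,0,0],[0,0,0,0,0,0,0]]]'

```text
time: 24.7
tcp_pos: [0.5271, -0.1638, 0.2453]
orientation: [[0.108, 0.994, 0.004], [0.994, -0.108, -0.001], [-0.001, 0.004, -1.0]]
force: [1.2, 0.0, -4.8]
opening: 0.234
finger_force: 59.8
```

```bash
python3 - <<'E'
from h import *
look((("post_p",.109),))
row(.540,.317,.24,84,16)
p=viewer.capture("scene");cv2.imwrite("pics/s2.png",p["img"][100:340,150:500])
E
```

```text
post_p 0.93 [317. 299.] [ 0.513  -0.2826]
post_p 0.79 [332.  31.] [ 0.5517 -0.0415]
row x16 [29.96 -2.32  0.15] [-0.      0.     -0.0002] yaw now 83.8 [ 0.5259 -0.1637  0.2424]
```

View pics/s2.png

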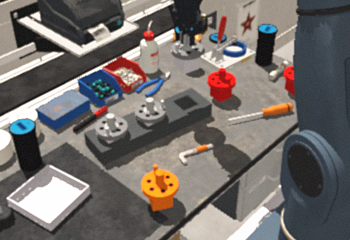

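The unit is lifted (weight about 5.5 N), its pocket at (188,100) is empty, and the other two units are still seated. Carrying it over the tray.

jog_arm --series '[[[30,-2,0,0,0,0,0],[30,-2,0,0,0,0,0],[30,-2,0,0,0,0,0],[30,-2,0,0,0,0,0],[30,-2,0,0,0,0,0],[30,-2,0,0,0,0,0],[30,-2,0,0,0,0,0],[30,-2,0,0,0,0,0]]]'

```text
time: 25.52
tcp_pos: [0.5352, 0.0778, 0.2412]
orientation: [[0.108, 0.994, -0.003], [0.994, -0.108, -0.001], [-0.001, -0.003, -1.0]]
force: [1.5, 0.1, -5.9]
opening: 0.238
finger_force: 59.7
```

jog_arm --series '[[[30,-2,0,0,0,0,0],[30,-2,0,0,0,0,0],[30,-2,0,0,0,0,0],[30,-2,0,0,0,0,0],[30,-2,0,0,0,0,0],[30,-2,0,0,0,0,0],[30,-2,0,0,0,0,0],[30,-2,0,0,0,0,0]]]'

```text
time: 26.18
tcp_pos: [0.5453, 0.3179, 0.2407]
orientation: [[0.108, 0.994, -0.003], [0.994, -0.108, -0.002], [-0.002, -0.002, -1.0]]
force: [0.2, -0.1, -5.4]
opening: 0.238
finger_force: 59.7
```

jog_arm --series '[[[0,0,0,0,0,0,0],[0,0,0,0,0,0,0],[0,0,0,0,0,0,0]]]'

```text
time: 26.43
tcp_pos: [0.5456, 0.3161, 0.241]
orientation: [[0.107, 0.994, -0.002], [0.994, -0.107, -0.002], [-0.002, -0.002, -1.0]]
force: [-0.3, -1.5, -5.9]
opening: 0.241
finger_force: 59.8
```

```bash
python3 - <<'E'
from h import *
row(.538,.317,.1,84,10)
p,T=look((("reject_tray",0),("canister",0.07)))
ds=viewer.silhouettes(p,"reject_tray");rr,cc=np.nonzero(ds[0]["pixels"]);W=np.array([world(p,c,r,None,T) for r,c in zip(rr,cc)]);k=(W[:,2]>.022)&(W[:,2]<.04)
print(cv2.minAreaRect(W[k][:,:2].astype(np.float32)))
f=W[W[:,2]<.015];print("floor z",np.median(f[:,2]) if len(f) else None)
cv2.imwrite("pics/w6.png",p["img"])
E
```

```text
row x10 [ 0.02 -0.75 14.1 ] [-0.0002  0.0002 -0.0003] yaw now 83.8 [0.5456 0.3161 0.241 ]
reject_tray 0.56 [312. 156.] [0.5385 0.3217]
canister 0.61 [432. 178.] [0.658  0.3016]
((0.5387901067733765, 0.320080041885376), (0.14013513922691345, 0.13561172783374786), 10.378613471984863)
floor z 0.004225479092672624
```

View pics/w6.png

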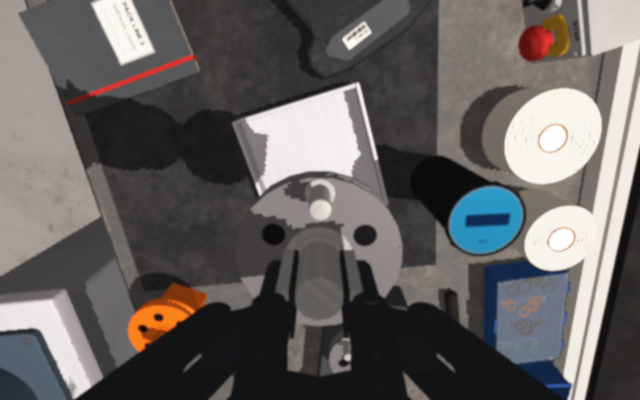

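The tray is clear below at about (310,135), with its centre near (0.539, 0.319), and the canister at (485,218) stays clear. Lowering.

jog_arm --series '[[[2,-7.5,0,0,0,0,0],[0,0,25,0,0,0,0],[0,0,25,0,0,0,0],[0,0,25,0,0,0,0],[0,0,25,0,0,0,0],[0,0,20,0,0,0,0],[0,0,15,0,0,0,0],[0,0,10,0,0,0,0]]]'

```text
time: 27.3
tcp_pos: [0.5379, 0.3192, 0.0961]
orientation: [[0.108, 0.994, -0.002], [0.994, -0.108, -0.001], [-0.001, -0.002, -1.0]]
force: [0.7, -0.3, -5.6]
opening: 0.231
finger_force: 59.6
```

jog_arm --series '[[[0,0,5,0,0,0,0],[0,0,3,0,0,0,0],[0,0,0,0,0,0,0],[0,0,0,0,0,0,0]]]'

```text
time: 27.63
tcp_pos: [0.5393, 0.3201, 0.0906]
orientation: [[0.108, 0.994, 0.001], [0.994, -0.108, 0.001], [0.001, 0.001, -1.0]]
force: [1.0, -0.1, -5.5]
opening: 0.243
finger_force: 59.6
```

jog_arm --series '[[[0,0,2,0,0,0,0],[0,0,2,0,0,0,0],[0,0,1.5,0,0,0,0],[0,0,1.5,0,0,0,0],[0,0,1,0,0,0,0],[0,0,1,0,0,0,0],[0,0,0,0,0,0,0],[0,0,0,0,0,0,0]]]'

```text
time: 28.3
tcp_pos: [0.5389, 0.3198, 0.0806]
orientation: [[0.108, 0.994, -0.0], [0.994, -0.108, -0.0], [-0.0, -0.0, -1.0]]
force: [0.1, -0.4, -6.2]
opening: 0.233
finger_force: 59.6
```

jog_arm --series '[[[0,0,0.6,0,0,0,0],[0,0,0.6,0,0,0,0],[0,0,0,0,0,0,0],[0,0,0,0,0,0,0]]]'

```text
time: 28.63
tcp_pos: [0.5389, 0.3198, 0.0795]
orientation: [[0.108, 0.994, -0.0], [0.994, -0.108, 0.0], [0.0, -0.0, -1.0]]
force: [-0.5, -0.1, -5.5]
opening: 0.236
finger_force: 59.6
```

jog_arm --series '[[[0,0,0.5,0,0,0,0],[0,0,0.5,0,0,0,0],[0,0,0,0,0,0,0],[0,0,0,0,0,0,0]]]'

```text
time: 28.97
tcp_pos: [0.5389, 0.3198, 0.0787]
orientation: [[0.108, 0.994, 0.0], [0.994, -0.108, 0.0], [0.0, 0.0, -1.0]]
force: [-0.5, 0.1, -1.7]
opening: 0.235
finger_force: 60.4
```

jog_arm --series '[[[0,0,0.5,0,0,0,0],[0,0,0.3,0,0,0,0],[0,0,0,0,0,0,0],[0,0,0,0,0,0,0]]]'

```text
time: 29.3
tcp_pos: [0.539, 0.3199, 0.0787]
orientation: [[0.108, 0.994, 0.001], [0.994, -0.108, 0.0], [0.0, 0.001, -1.0]]
force: [-2.7, -2.0, 7.1]
opening: 0.237
finger_force: 61.2
```

It has touched down. Releasing and withdrawing.

jog_arm --series '[[[0,0,-0.5,0,0,0,0],[0,0,0,0,0,0,30],[0,0,0,0,0,0,40],[0,0,0,0,0,0,50],[0,0,0,0,0,0,60],[0,0,0,0,0,0,60],[0,0,0,0,0,0,60]]]' --newtons 20

```text
time: 29.88
tcp_pos: [0.539, 0.3199, 0.0782]
orientation: [[0.108, 0.994, 0.0], [0.994, -0.108, 0.0], [0.0, 0.0, -1.0]]
force: [0.1, -0.0, 0.5]
opening: 0.601
finger_force: 0.0
```

jog_arm --series '[[[0,0,-10,0,0,0,60],[0,0,-20,0,0,0,60],[0,0,-25,0,0,0,60],[0,0,-30,0,0,0,60],[0,0,-30,0,0,0,60],[0,0,-30,0,0,0,60],[0,0,-10,0,0,0,60],[0,0,0,0,0,0,60]]]'

```text
time: 30.55
tcp_pos: [0.5401, 0.3208, 0.2372]
orientation: [[0.108, 0.994, 0.005], [0.994, -0.108, 0.003], [0.004, 0.005, -1.0]]
force: [0.3, -0.2, -0.6]
opening: 0.604
finger_force: 0.0
```

```bash
python3 - <<'E'
from h import *
look((("post_p",.106),))
p=viewer.capture("scene");q=viewer.capture("wrist")
cv2.imwrite("pics/s3.png",cv2.vconcat([cv2.resize(p["img"][110:350,130:480],(437,300)),cv2.resize(q["img"],(437,273))]))
E
```

```text
post_p 0.65 [320. 191.] [0.5422 0.3183]
```

View pics/s3.png

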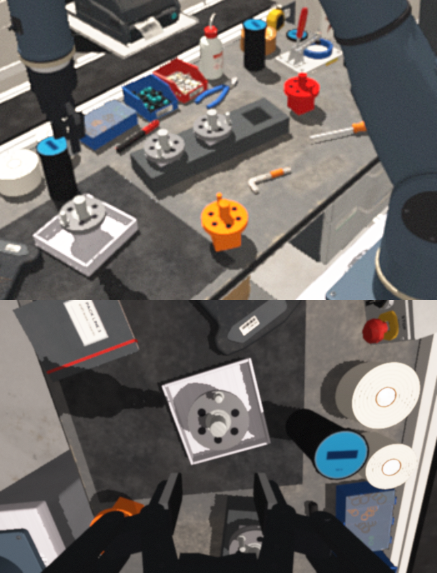

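The unit stands upright in the middle of the tray: wrist crop (218,415), scene crop (83,215). The other two are still seated at (163,140) and (213,122), the bench things are undisturbed, and the arm is clear. Handing in.

```bash
python3 -c "
from h import *
print(ctrl.sign_off())"
```

```text
the job is handed in; nothing more can be done
None
```

The binding unit was the one in the −y pocket, dragging about 6.5 N at the pin against about 1 N for the other two; it now stands upright on the reject tray floor, the two free-running units are still seated in the rack, and the job is handed in.

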